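# Seat a tube blank in the V-block and hold it down for stamping

### The job

Someone left a centre punch lying in the vee of the steel V-block: clear it away by laying it in the open grey tray. Then take the aluminium tube from its wooden rest, lay it lengthwise in the vee, about centred so that both notched cheeks carry it, and press it down firmly onto both sloping sides for stamping. Finish while you are still holding it pressed down there, do not let go, and leave everything else on the bench where it is.

Things in the scene. Friction and masses are not known exactly. Their poses are not given: they have to be found in the camera images.
- vblock: Steel V-block fixture, fixed. Base 130 x 80 x 10 mm; two upright cheeks 72 mm wide at x = -60..-35 and 35..60 mm; between them a 70 mm gap, only 14 mm high at most. 90-degree vee along x at y = 0, its bottom 30 mm and the cheek tops 52 mm above the bench. Seated tube axis: y = 0, z = 54 mm. Origin on the bench under its middle, z up. Yaw up to 29 degrees; swaps places with rest and tray.
- flank_left: The sloping vee faces of both cheeks on the V-block's +y side, at 45 degrees; part of the V-block, same origin and axes. One contact line of the seated tube lies on them.
- flank_right: The same on the V-block's -y side: the other contact line.
- punch: Dark steel round centre punch, 12 mm diameter, 130 mm long, the last 18 mm at +x a cone, 0.1 kg. Origin on its axis at mid-length, x along it. At the start it lies in the vee across both cheeks, within 6 mm of centred, its axis 38.5 mm above the bench; it can be gripped in the gap between the cheeks. While it lies there the tube cannot seat.
- tube: Aluminium tube with dark bores at its ends, 34 mm outside diameter, 140 mm long, about 0.25 kg (varies by 20 %). Origin at its centre (on the axis, mid-length), x along the axis. At the start it lies on the wooden rest, its axis 45 mm above the bench and parallel to the rest's x.
- rest: Wooden rest, fixed to the bench: base 114 x 80 x 10 mm with two cross rails 20 mm wide (x = -55 to -35 and 35 to 55 mm), tops 28 mm high, and stops beside the tube at y = +-19 to 27 mm, 38 mm high; 70 mm free gap between the rails. Origin on the bench under its middle, x along the tube.
- tray: Open shallow grey metal tray, fixed to the bench, 190 (x) x 130 (y) x 32 mm high outside, walls 4 mm, floor 4 mm thick. Origin on the bench under its middle.
- club_hammer: Bystander: club hammer, head 45 x 100 x 45 mm at the origin, wooden handle 190 mm towards -x. Leave alone.
- punch_box: Bystander: blue box full of square punches, 40 x 100 x 67 mm. Origin: centre of its underside. Leave alone.
- tape_roll: Bystander: empty cardboard tape roll lying flat, 90 mm across, 25 mm high. Origin: centre of its underside. Leave alone.
- spare_punch: Bystander: square steel punch lying on the bench, 80 x 12 x 12 mm, among the fixtures. Origin: centre of its underside. Leave alone.
- steel_strips: Bystander: three stacked flat steel strips, 132 x 16 x 15 mm together, lying along x among the fixtures. Origin: centre of the underside. Leave alone.
- blue_box: Bystander: empty blue open box, 120 x 70 x 50 mm. Origin: centre of its underside. Leave alone.
- mug: Bystander: white mug, 80 mm across, 90 mm high. Origin: centre of its underside. Leave alone.
Not all that is in view belongs to the job. What is shaped like the tray but green is not meant.

How it is judged:
On the way:
1. the punch lies in the tray, released (x of punch in the frame of tray between -0.075 and 0.075 m and y of punch in the frame of tray between -0.062 and 0.062 m and z of punch in the frame of tray below 0.016 m and contact force between punch and the fingers below 0.1 N and linear speed of punch below 0.03 m/s), for 0.2 s.
At the end, for the whole second after the job is handed in: Punch released on the tray floor. Tube in the vee: within 2 mm of the seated height (54 mm), 3 mm sideways, 2 degrees of the vee line, 15 mm of centre; over 3 N on each sloping side (its weight alone gives about 2 N); fingers still bear on it with over 2 N; at rest (all of step 1 and contact force between tube and flank_left above 3 N and contact force between tube and flank_right above 3 N and contact force between the fingers and tube above 2 N and x of tube in the frame of vblock between -0.015 and 0.015 m and y of tube in the frame of vblock between -0.003 and 0.003 m and z of tube in the frame of vblock between 0.0515 and 0.056 m and angle between the x axis of tube and the x axis of vblock, either way round below 0.035 rad and linear speed of tube below 0.02 m/s); the arm keeps its last pose, push and grip.
It fails at once if a bystander is moved by more than 30 mm (distance of any of club_hammer, punch_box, tape_roll, spare_punch, steel_strips, blue_box, mug from where it was at the start of the episode above 0.03 m).
It also fails if it takes over 69 s, if anything falls off the work surface, if the arm or the gripper's body presses on something with over 40 N, if the wrist force passes 120 N, or if a joint passes its speed limit or range.

### The arm

A 7-joint arm with a two-finger parallel gripper is mounted at the origin on the work surface. World frame = base frame: x ahead of the robot, y to its left, z up, the work surface at z = 0. Lengths are in m, angles in rad, forces in N, time in s.
With the tool pointing down it reaches from about 0.425 to 0.925 m from the base axis. Payload 6.8 kg.
Tool frame: the origin (TCP) lies at the very end of the fingers, on their centre line; the grasp point (between the pads) lies 19 mm behind it (r.grip_point_offset is the distance from the TCP to the grasp point, in m); z points along the fingers, y is the line along which they close (so a half turn about z gives the same grasp; the last joint's range is limited). The gripper opens to 85 mm and grips with 20 to 120 N. Pads are 22 mm wide; open, the fingers measure 114 mm over their backs; the gripper's body (76 mm by 85 mm) begins 54 mm behind the grasp point. The pads swing forward as they close: fully open they stand 13 mm farther back than shut.
Start: joints at [1.223, 0.477, 0.022, 1.555, -0.011, 1.109, -0.083], TCP at [0.16, -0.656, 0.231] pointing down, gripper open.
Joint ranges: [-2.96, 2.96], [-0.34, 2.1], [-1.41, 1.46], [0.24, 2.44], [-1.37, 4.51], [0.17, 1.92], [-2.96, 2.96]. Speed limits (rad/s): [2.39, 2.39, 3.14, 3.14, 3.14, 3.14, 3.14].

### API

Orientations are given as a rotation vector (axis times angle).
In Python, from bench import status, eyes, r gives the robot as it stands.
- The arm moves only by the shell command python3 -m crank 'ROWS' [OPENING] [FORCE]. ROWS is JSON, a list of rows, each a list of 6 numbers: the shift along the tool's x, y, z normalised to -1 to 1, where 1 is 0.02 m, then the turn, a rotation vector about the tool's x, y, z normalised to -1 to 1, where 1 is 45 degrees. A call has 1 to 12 rows; each row shifts and turns the commanded pose from where the row before left it, along the tool's axes as they then stand; what a row does not reach is not made up. A row lasts 1/10 s, in which the tool goes at most 50 mm and 8.59 degrees, less where a joint would pass 70% of its speed; a pose out of reach is approached as far as the arm can. A call with a number of a shift or a turn outside -1 to 1 is refused whole. A call with a gripper value outside its range is refused whole. OPENING is the opening, from 0 (shut) to 1 (fully open), set as the call begins (- or left out, the last holds). The fingers move at their own pace and stop on an object; FORCE is the grip in N (left out, the last holds). Time passes only in rows, so rows that do not move let the fingers close. It gives the time, the measured TCP pose, the force, the opening and the grip force at its end, in the units of the state.
- status.get_obs(): the state, without advancing time (a new reading comes with each control period).
- eyes.grab_frame(name): name is "side" or "top"; returns a dict with "image" (420x560x3 uint8, red, green, blue), "depth" (420x560 float32, m along the optical axis (not along the pixel's ray), 0 where there is no reading), "fovy" (degrees; the focal length in pixels is half the picture's height over the tangent of half this angle, whatever the lens; pixels are square), "cx", "cy" (the principal point, pixels), "k1" (the pictures are not rectified: a ray, as slopes to the right and down, at radius r is drawn at 1 + k1 r^2 times it, then the intrinsics apply), "world_to_cam" (4x4, takes a point from world to camera coordinates). Camera axes: x right, y up, looking along -z (the intrinsics and any distortion apply to the point x, -y, -z); pixel columns grow to the right and rows downward; lengths in m; the calibration is good to about 2 mm. A picture is of the moment at which its call begins.
- r.hand_in(): hands the job in; it is judged then, once.
The state is a dict: "clock": time; "joints": joint angles; "qvel": joint speeds; "tau": joint torques, N m; "tcp_pos": TCP position; "orientation": TCP orientation; "contact_force": force on the tool from outside, world axes, zero at the start; "moment": the same for the moment, N m; "grip_width": finger opening in m; "gripper_force": force on a finger pad.
Only numpy, scipy, OpenCV 4.12 (cv2) and the standard library are available. Lean on these libraries where they do the work, as an engineer would, in place of code of your own. Each camera call takes 0.05 s, during which the arm holds its last target. There are 200 camera calls.

## Working session

There is one attempt and no reset: what is moved stays moved. The work goes in short steps, Python scripts to look and compute and a shell command to move; the robot and the scene stay as the last step left them, time stands still between calls to the robot, and variables do not carry over. Pictures are saved under pics/ and viewed, at most 10 in all, crops included, and the job is handed in when it is done.

```bash
ls; mkdir -p pics; python3 - <<'E'
from bench import status, eyes, r
import cv2,numpy as np
print(status.get_obs())
for n in ("top","side"):
    f=eyes.grab_frame(n); np.savez(f"pics/{n}0.npz",**f)
    print(n,f["fovy"],f["cx"],f["cy"],f["k1"],f["world_to_cam"])
    cv2.imwrite(f"pics/{n}0.png",cv2.resize(f["image"][:,:,::-1],(784,588)))
E
```

```text
pics
{'clock': 0.0, 'joints': array([ 1.22292612,  0.47780111,  0.02234943,  1.55647103, -0.01147807,
        1.10929106, -0.08306888]), 'qvel': array([-0.00074723,  0.00080489,  0.00028481, -0.00051079,  0.00163661,
       -0.00074011, -0.00125253]), 'tau': array([ 3.17076660e-05, -5.96448541e+01,  1.60845000e+00, -2.81201595e+01,
        1.25332241e-02,  9.22433945e-03,  1.81033130e-06]), 'tcp_pos': array([ 0.16012876, -0.65511409,  0.23031697]), 'orientation': array([-3.11724364e+00, -3.75596703e-01,  5.95944740e-04]), 'contact_force': array([-0.12105141,  0.44252307, -0.0463314 ]), 'moment': array([-0.0059878,  0.0264701,  0.0410032]), 'gripper_force': 0.0, 'grip_width': 0.085069259306794}
top 53.61341833064988 282.9429444062037 209.82501706265353 0.02795269691089269 [[ 1.68531043e-02 -9.99857865e-01  4.72834718e-04 -4.72981518e-02]
 [ 9.96761087e-01  1.68380943e-02  7.86372357e-02 -5.13537959e-01]
 [-7.86340201e-02 -8.53978288e-04  9.96903186e-01 -1.34300029e+00]
 [ 0.00000000e+00  0.00000000e+00  0.00000000e+00  1.00000000e+00]]
side 54.13122097371442 284.1434060321083 215.73639017845665 -0.021371756793122015 [[ 0.9632439  -0.26796362 -0.0188864  -0.4866014 ]
 [ 0.2041095   0.6843732   0.69998045 -0.14072667]
 [-0.17464395 -0.67810679  0.71391223 -1.11955447]
 [ 0.          0.          0.          1.        ]]
```

View pics/top0.png

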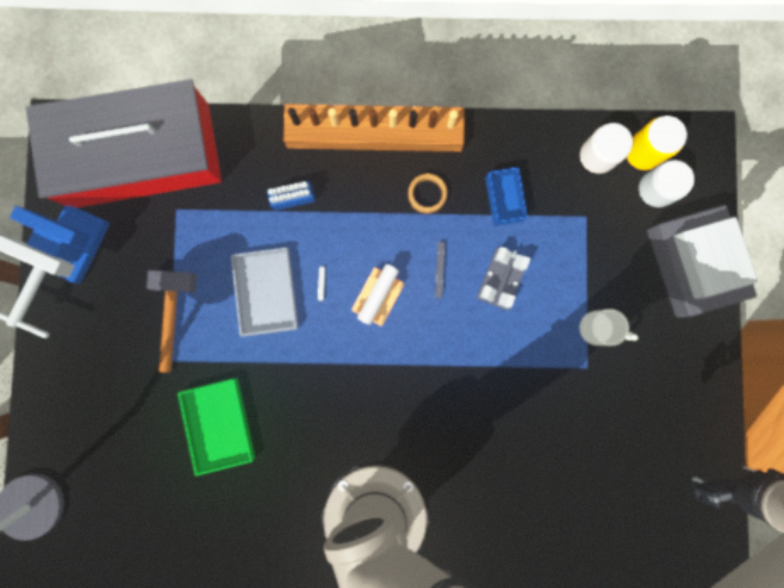

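View pics/side0.png

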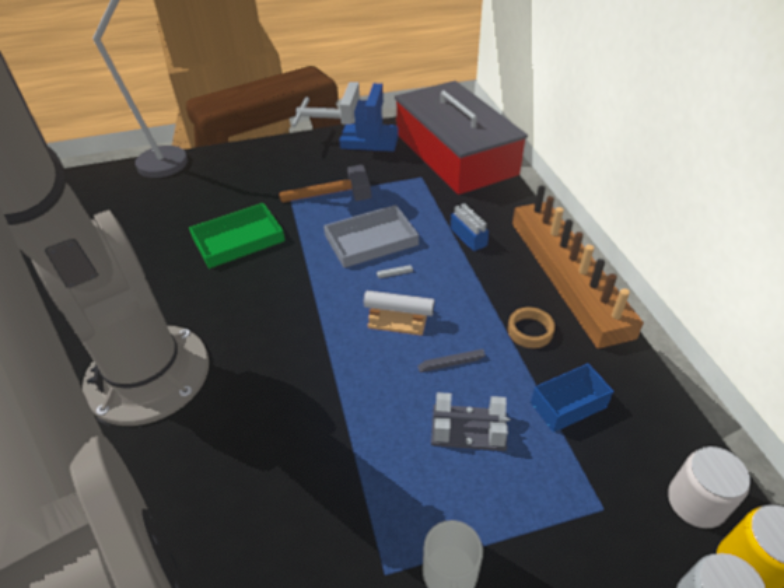

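The top view (784x588 picture) shows these candidates:
- **Tray:** grey tray at (265,291). The green one at (216,426) and the blue box at (506,195) are decoys.
- **Punch:** dark rod in the V-block's vee at (506,275). The decoys are the spare punch at (321,283) and the strips at (440,268).
- **Tube:** white tube on the wooden rest at (378,293).

Next I'll measure these and take a close crop of the V-block.

```bash
cat > h.py <<'E'
import numpy as np,cv2
def cloud(f):
    "world xyz per pixel (HxWx3), nan where no depth"
    h,w=f["depth"].shape; fo=h/2/np.tan(np.radians(float(f["fovy"]))/2)
    u,v=np.meshgrid(np.arange(w),np.arange(h)); a=(u-f["cx"])/fo; b=(v-f["cy"])/fo
    x,y=a.copy(),b.copy()
    for _ in range(8):
        s=1+f["k1"]*(x*x+y*y); x,y=a/s,b/s
    d=np.where(f["depth"]>0,f["depth"],np.nan)
    T=np.linalg.inv(f["world_to_cam"])
    return np.stack([x*d,-y*d,-d],-1)@T[:3,:3].T+T[:3,3]
def proj(f,p):
    c=f["world_to_cam"]@np.append(p,1); x,y=c[0]/-c[2],-c[1]/-c[2]; s=1+f["k1"]*(x*x+y*y)
    fo=f["depth"].shape[0]/2/np.tan(np.radians(float(f["fovy"]))/2)
    return fo*x*s+f["cx"],fo*y*s+f["cy"]
def rect(P):
    "centre, size, direction (deg) of long side"
    (c,s,a)=cv2.minAreaRect(P[:,:2].astype(np.float32)*1000)
    if s[0]<s[1]: a+=90
    return np.round(c,1),np.round(sorted(s)[::-1],1),round((a+90)%180-90,1)
E
python3 - <<'E'
from h import *
for n in ("top","side"):
    f=np.load(f"pics/{n}0.npz"); C=cloud(f); Z=C[...,2]
    ctr={"tray":(265,291),"tube":(378,293),"vb":(506,275),"strips":(440,268),"spare":(321,283)}
    if n=="side": t=np.load("pics/top0.npz");Ct=cloud(t)
    else: Ct=C
    for k,(u,v) in ctr.items():
        p=Ct[int(v/1.4),int(u/1.4)]
        m=np.hypot(C[...,0]-p[0],C[...,1]-p[1])<{"tray":.13,"spare":.06}.get(k,.095 if k!="vb" else .08)
        for lo,hi in {"tray":[(.022,.05)],"tube":[(.05,.08)],"vb":[(.044,.06),(.03,.06),(.006,.06)],"strips":[(.009,.03)],"spare":[(.007,.03)]}[k]:
            P=C[m&(Z>lo)&(Z<hi)]
            print(n,k,lo,len(P),*rect(P),"mean",np.round(P.mean(0),4),"zmed",np.round(np.median(P[:,2]),4))
f=np.load("pics/top0.npz")["image"][:,:,::-1]; g=np.load("pics/side0.npz")["image"][:,:,::-1]
a=cv2.resize(f[160:230,330:400],(500,500),interpolation=3);b=cv2.resize(g[270:330,300:375],(625,500)[:1]+(500,),interpolation=3)[:, :290+335]
cv2.imwrite("pics/crop0.png",cv2.resize(np.hstack([a,b]),(800,356)))
E
```

```text
top tray 0.022 351 [515.3 270.9] [190.2 130.9] 8.8 mean [0.518  0.2748 0.032 ] zmed 0.0326
top tube 0.05 444 [511.4   5.5] [139.8  33.5] -26.7 mean [0.5114 0.0052 0.0604] zmed 0.0608
top vb 0.044 310 [ 556.  -287.7] [122.8  75.2] -21.6 mean [ 0.555  -0.2885  0.0501] zmed 0.0501
top vb 0.03 482 [ 558.4 -288.6] [129.9  75.2] -21.6 mean [ 0.5558 -0.288   0.0466] zmed 0.0465
top vb 0.006 1088 [ 560.5 -287.2] [154.9 150. ] 23.9 mean [ 0.5563 -0.2858  0.0271] zmed 0.0163
top strips 0.009 219 [ 578.4 -138.7] [165.3 152.4] 16.5 mean [ 0.5782 -0.1372  0.0149] zmed 0.0152
top spare 0.007 145 [533.2 141.1] [112.4 108.6] -83.9 mean [0.5377 0.1396 0.0113] zmed 0.0107
side tray 0.022 534 [513.2 269.1] [191.7 137. ] 8.9 mean [0.5141 0.2653 0.0307] zmed 0.0313
side tube 0.05 483 [508.    0.6] [141.1  33.4] -26.0 mean [ 0.5071 -0.0034  0.0602] zmed 0.0615
side vb 0.044 577 [ 554.6 -289.7] [124.9  72.8] -21.0 mean [ 0.5547 -0.2897  0.05  ] zmed 0.0504
side vb 0.03 823 [ 556.9 -290.7] [129.9  74. ] -21.6 mean [ 0.5547 -0.2923  0.047 ] zmed 0.0465
side vb 0.006 1789 [ 556.8 -288.6] [150.3 149.1] 30.1 mean [ 0.5525 -0.296   0.0284] zmed 0.0177
side strips 0.009 302 [ 559.7 -119.3] [142.5 136.8] 20.4 mean [ 0.5749 -0.142   0.016 ] zmed 0.0167
side spare 0.007 150 [541.2 140.5] [110.2 106.7] 21.4 mean [0.5336 0.1382 0.0117] zmed 0.0118
```

View pics/crop0.png

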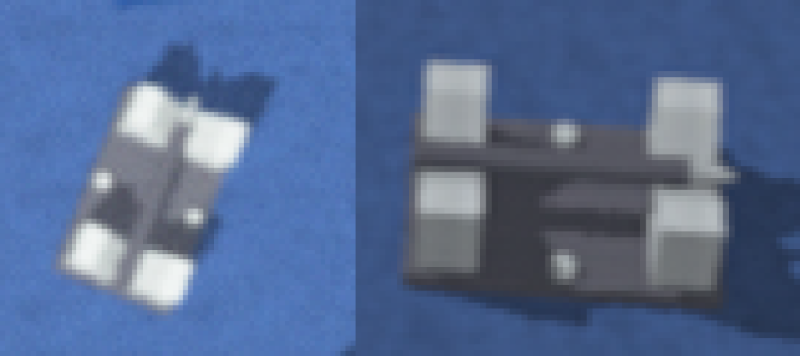

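The crop shows the dark punch lying in the vee of the V-block, with its cone end at the far end, top right. The choice is confirmed. The V-block is at about (0.5555, -0.2885), yaw -21.6°. I'll move above it.

```bash
cat > to.py <<'E'
import sys,numpy as np
from scipy.spatial.transform import Rotation as R
from bench import status
o=status.get_obs(); A=R.from_rotvec(o["orientation"])
x,y,z,yaw=map(float,sys.argv[1:5])
T=R.from_euler("z",yaw,degrees=True)*R.from_euler("x",180,degrees=True)
print("t",round(o["clock"],2),"tcp",o["tcp_pos"].round(4),"rem turn units",((A.inv()*T).as_rotvec(degrees=True)/45).round(3),
 "shift units now-axes",(A.inv().apply(np.array([x,y,z])-o["tcp_pos"])/.02).round(2),"after-turn axes",(T.inv().apply(np.array([x,y,z])-o["tcp_pos"])/.02).round(2),
 "F",o["contact_force"].round(1),"w",round(o["grip_width"],4),"gf",round(o["gripper_force"],1),"j7",o["joints"].round(2)[[0,6]])
E
python3 -m crank '[[0,0,0,0,0,0.157],[0,0,0,0,0,0.157],[0,0,0,0,0,0.157],[0,0,0,0,0,0.157],[0,0,0,0,0,0.157],[0.47,-0.97,0,0,0,0],[0.47,-0.97,0,0,0,0],[0.47,-0.97,0,0,0,0],[0.47,-0.97,0,0,0,0],[0.47,-0.97,0,0,0,0],[0.47,-0.97,0,0,0,0],[0.47,-0.97,0,0,0,0]]' 0.6 30
python3 -m crank '[[0.47,-0.97,0,0,0,0],[0.47,-0.97,0,0,0,0],[0.47,-0.97,0,0,0,0],[0.47,-0.97,0,0,0,0],[0.47,-0.97,0,0,0,0],[0.47,-0.97,0,0,0,0],[0.47,-0.97,0,0,0,0],[0.47,-0.97,0,0,0,0],[0.47,-0.97,0,0,0,0],[0.47,-0.97,0,0,0,0],[0.47,-0.97,0,0,0,0],[0.47,-0.97,0,0,0,0]]'
python3 to.py 0.5555 -0.2885 0.15 -21.6
```

```text
clock: 1.3
tcp_pos: [0.272, -0.5527, 0.2309]
orientation: [-3.085, 0.588, 0.001]
contact_force: [-0.7, 0.2, 0.5]
grip_width: 0.051
gripper_force: 0.0
clock: 2.5
tcp_pos: [0.4623, -0.3778, 0.2309]
orientation: [-3.086, 0.588, 0.001]
contact_force: [0.8, -0.8, -0.0]
grip_width: 0.0512
gripper_force: 0.0
t 2.5 tcp [ 0.4623 -0.3778  0.2309] rem turn units [-0.     0.001  0.   ] shift units now-axes [ 2.69 -5.87  4.04] after-turn axes [ 2.69 -5.87  4.04] F [ 0.8 -0.8 -0. ] w 0.0512 gf 0.0 j7 [ 0.57 -1.36]
```

```bash
python3 -m crank '[[0.45,-0.98,0.3,0,0,0],[0.45,-0.98,0.3,0,0,0],[0.45,-0.98,0.6,0,0,0],[0.45,-0.98,0.9,0,0,0],[0.45,-0.98,0.9,0,0,0],[0.44,-0.97,0.9,0,0,0],[0,0,0,0,0,0]]'
python3 to.py 0.5555 -0.2885 0.022 -21.6
python3 - <<'E'
from h import *; from bench import eyes,status
tc=status.get_obs()["tcp_pos"]
out=[]
for n in("top","side"):
    f=eyes.grab_frame(n); np.savez(f"pics/{n}1.npz",**f)
    u,v=map(int,proj(f,[.5555,-.2885,.06])); im=f["image"][v-60:v+60,u-50:u+50,::-1].copy()
    out.append(cv2.resize(im,(400,480),interpolation=3)); print(n,u,v,[round(q,1) for q in proj(f,tc)])
cv2.imwrite("pics/c1.png",np.hstack(out))
E
```

```text
clock: 3.2
tcp_pos: [0.5559, -0.2848, 0.1502]
orientation: [-3.084, 0.58, 0.007]
contact_force: [-0.1, 0.8, 0.5]
grip_width: 0.0511
gripper_force: 0.0
t 3.2 tcp [ 0.5559 -0.2848  0.1502] rem turn units [-0.003  0.006  0.007] shift units now-axes [0.08 0.19 6.41] after-turn axes [0.05 0.18 6.41] F [-0.1  0.8  0.5] w 0.0511 gf 0.0 j7 [ 0.39 -1.58]
top 361 197 [np.float64(366.0), np.float64(193.8)]
side 336 292 [np.float64(339.0), np.float64(268.2)]
```

View pics/c1.png

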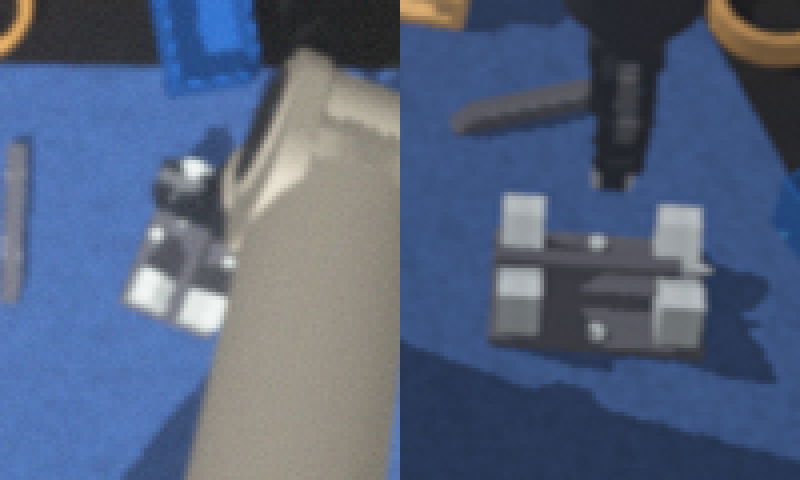

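The side view shows the fingers at crop (612,185), straight above the gap and the punch at (600,262). I'll descend and grip.

```bash
python3 -m crank '[[0.07,0.18,0.5,0,0.005,0.007],[0,0,0.9,0,0,0],[0,0,0.9,0,0,0],[0,0,0.9,0,0,0],[0,0,0.9,0,0,0],[0,0,0.8,0,0,0],[0,0,0.7,0,0,0],[0,0,0.5,0,0,0],[0,0,0.3,0,0,0],[0,0,0,0,0,0]]'
python3 to.py 0.5555 -0.2885 0.022 -21.6
python3 -m crank '[[0,0,0,0,0,0],[0,0,0,0,0,0],[0,0,0,0,0,0],[0,0,0,0,0,0],[0,0,0,0,0,0]]' 0 40
python3 to.py 0.5555 -0.2885 0.022 -21.6
```

```text
clock: 4.3
tcp_pos: [0.5553, -0.2932, 0.0246]
orientation: [3.084, -0.597, 0.005]
contact_force: [-0.2, 0.1, 0.1]
grip_width: 0.0515
gripper_force: 0.0
t 4.3 tcp [ 0.5553 -0.2932  0.0246] rem turn units [-0.    -0.004 -0.007] shift units now-axes [-0.08 -0.22  0.13] after-turn axes [-0.08 -0.22  0.13] F [-0.2  0.1  0.1] w 0.0515 gf 0.0 j7 [ 0.4  -1.58]
clock: 4.8
tcp_pos: [0.5576, -0.2903, 0.0263]
orientation: [-3.083, 0.592, -0.009]
contact_force: [2.2, 6.0, 3.8]
grip_width: 0.0104
gripper_force: 39.0
t 4.8 tcp [ 0.5576 -0.2903  0.0263] rem turn units [-0.004 -0.007 -0.003] shift units now-axes [-0.13 -0.04  0.22] after-turn axes [-0.13 -0.05  0.22] F [2.2 6.  3.8] w 0.0104 gf 39.0 j7 [ 0.4  -1.58]
```

Gripped, but a little high (10.4 mm across a 12 mm rod). I'll regrip 5 mm lower and then lift.

```bash
python3 -m crank '[[0,0,0,0,0,0],[0,0,0,0,0,0],[0,0.05,0.12,0,0,0],[0,0,0.12,0,0,0],[0,0,0.1,0,0,0],[0,0,0,0,0,0]]' 0.3 40
python3 -m crank '[[0,0,0,0,0,0],[0,0,0,0,0,0],[0,0,0,0,0,0],[0,0,0,0,0,0],[0,0,0,0,0,0]]' 0 50
python3 to.py 0.5555 -0.2885 0.12 -21.6
```

```text
clock: 5.4
tcp_pos: [0.5549, -0.2943, 0.018]
orientation: [3.084, -0.597, 0.005]
contact_force: [0.1, 0.1, -0.6]
grip_width: 0.0255
gripper_force: 0.0
clock: 5.9
tcp_pos: [0.5569, -0.2901, 0.0186]
orientation: [-3.082, 0.591, -0.006]
contact_force: [1.6, 8.8, 2.6]
grip_width: 0.0103
gripper_force: 48.6
t 5.9 tcp [ 0.5569 -0.2901  0.0186] rem turn units [-0.005 -0.004 -0.003] shift units now-axes [-0.08 -0.07 -5.07] after-turn axes [-0.09 -0.05 -5.07] F [1.6 8.8 2.6] w 0.0103 gf 48.6 j7 [ 0.4  -1.58]
```

```bash
python3 -m crank '[[0,0,-0.3,0,0,0],[0,0,-0.6,0,0,0],[0,0,-0.9,0,0,0],[0,0,-0.9,0,0,0],[0,0,-0.9,0,0,0],[0,0,-0.9,0,0,0],[0,0,-0.9,0,0,0],[0,0,-0.6,0,0,-0.169],[0,0,-0.5,0,0,-0.169],[0,0,-0.3,0,0,-0.169],[0,0,0,0,0,-0.169],[0,0,0,0,0,0]]'
python3 to.py 0.514 0.270 0.15 8.8
python3 - <<'E'
from h import *; from bench import eyes
f=eyes.grab_frame("side"); cv2.imwrite("pics/s2.png",cv2.resize(f["image"][180:330,240:400,::-1],(640,600),interpolation=3))
E
```

```text
clock: 7.1
tcp_pos: [0.5545, -0.2951, 0.1556]
orientation: [3.13, 0.233, 0.007]
contact_force: [0.1, 0.2, -1.8]
grip_width: 0.0101
gripper_force: 48.7
t 7.1 tcp [ 0.5545 -0.2951  0.1556] rem turn units [ 0.004 -0.005 -0.007] shift units now-axes [  2.17 -28.25   0.2 ] after-turn axes [  2.32 -28.23   0.28] F [ 0.1  0.2 -1.8] w 0.0101 gf 48.7 j7 [ 0.5 -1.1]
```

View pics/s2.png

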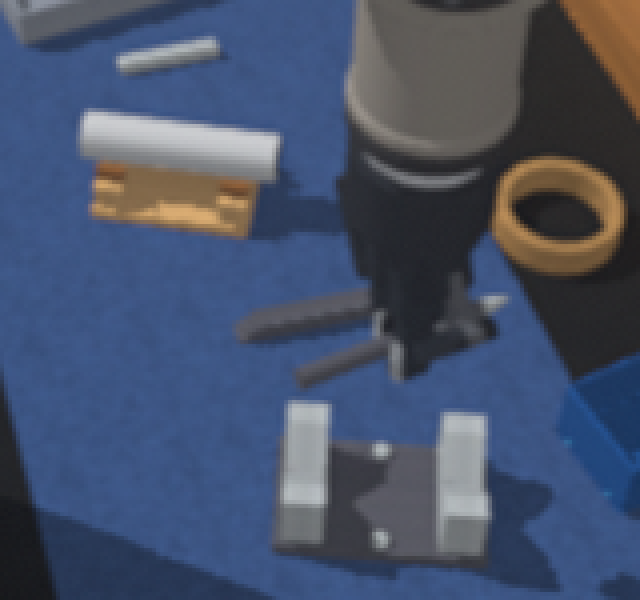

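The punch is held: it runs from crop (300,378) to (500,300), and the vee is empty. Carrying it over to the tray.

```bash
python3 -m crank '[[0.04,-0.5,0,0,0,0],[0.08,-0.98,0,0,0,0],[0.08,-0.98,0,0,0,0],[0.08,-0.98,0,0,0,0],[0.08,-0.98,0,0,0,0],[0.08,-0.98,0,0,0,0],[0.08,-0.98,0,0,0,0],[0.08,-0.98,0,0,0,0],[0.08,-0.98,0,0,0,0],[0.08,-0.98,0,0,0,0],[0.08,-0.98,0,0,0,0],[0.08,-0.98,0,0,0,0]]' | head -2
python3 -m crank '[[0.08,-0.98,0,0,0,0],[0.08,-0.98,0,0,0,0],[0.08,-0.98,0,0,0,0],[0.08,-0.98,0,0,0,0],[0.08,-0.98,0,0,0,0],[0.08,-0.98,0,0,0,0],[0.08,-0.98,0,0,0,0],[0.08,-0.98,0,0,0,0],[0.08,-0.98,0,0,0,0],[0.08,-0.98,0,0,0,0],[0.08,-0.98,0,0,0,0],[0.08,-0.98,0,0,0,0]]' | head -2
python3 -m crank '[[0.08,-0.98,0,0,0,0],[0.08,-0.98,0,0,0,0],[0.08,-0.98,0,0,0,0],[0.08,-0.9,0,0,0,0],[0.05,-0.5,0,0,0,0],[0,0,0,0,0,0]]' | head -2
python3 to.py 0.514 0.270 0.008 8.8
```

```text
clock: 8.35
tcp_pos: [0.5391, -0.0667, 0.1541]
clock: 9.55
tcp_pos: [0.5229, 0.1685, 0.1537]
clock: 10.15
tcp_pos: [0.5173, 0.2561, 0.1536]
t 10.15 tcp [0.5173 0.2561 0.1536] rem turn units [ 0.002 -0.004 -0.004] shift units now-axes [-0.08 -0.72  7.28] after-turn axes [-0.06 -0.71  7.28] F [ 0.6 -0.5 -1. ] w 0.0106 gf 48.7 j7 [-0.32 -2.13]
```

```bash
python3 -m crank '[[0,-0.4,0.5,0,0,0],[0,-0.3,0.9,0,0,0],[0,0,0.9,0,0,0],[0,0,0.9,0,0,0],[0,0,0.9,0,0,0],[0,0,0.9,0,0,0],[0,0,0.8,0,0,0],[0,0,0.6,0,0,0],[0,0,0.4,0,0,0],[0,0,0.3,0,0,0],[0,0,0,0,0,0]]'|head -4
python3 to.py 0.514 0.270 0.008 8.8
```

```text
clock: 11.25
tcp_pos: [0.5164, 0.2677, 0.011]
orientation: [3.131, 0.233, 0.004]
contact_force: [-0.1, -0.0, -1.1]
t 11.25 tcp [0.5164 0.2677 0.011 ] rem turn units [ 0.003 -0.003 -0.006] shift units now-axes [-0.1  -0.13  0.15] after-turn axes [-0.1  -0.13  0.15] F [-0.1 -0.  -1.1] w 0.0103 gf 48.7 j7 [-0.39 -2.24]
```

```bash
python3 -m crank '[[0,0,0.1,0,0,0],[0,0,0,0,0,0],[0,0,0,0,0,0],[0,0,0,0,0,0],[0,0,0,0,0,0]]' 0.35
python3 -m crank '[[0,0,-0.3,0,0,0],[0,0,-0.8,0,0,0],[0,0,-0.9,0,0,0],[0,0,-0.9,0,0,0],[0,0,-0.9,0,0,0],[0,0,-0.9,0,0,0],[0,0,-0.9,0,0,0],[0,0,-0.9,0,0,0],[0,0,-0.5,0,0,0],[0,0,0,0,0,0]]' 1
python3 to.py 0.51 0.0035 0.15 -26.5
python3 - <<'E'
from h import *; from bench import eyes
f=eyes.grab_frame("side"); u,v=map(int,proj(f,[.514,.27,.0]));
a=cv2.resize(f["image"][v-55:v+55,u-70:u+70,::-1],(700,550),interpolation=3); cv2.imwrite("pics/s3.png",a); print(u,v)
E
```

```text
clock: 11.75
tcp_pos: [0.5168, 0.2679, 0.0098]
orientation: [3.131, 0.233, 0.006]
contact_force: [0.9, 0.2, 0.3]
grip_width: 0.0296
gripper_force: 0.0
clock: 12.75
tcp_pos: [0.5171, 0.2687, 0.1519]
orientation: [3.133, 0.233, 0.011]
contact_force: [-0.3, 0.3, -0.1]
grip_width: 0.0851
gripper_force: 0.0
t 12.75 tcp [0.5171 0.2687 0.1519] rem turn units [-0.002 -0.009  0.778] shift units now-axes [-2.31 13.06  0.08] after-turn axes [ 5.6  12.02  0.09] F [-0.3  0.3 -0.1] w 0.0851 gf 0.0 j7 [-0.34 -2.16]
265 171
```

View pics/s3.png

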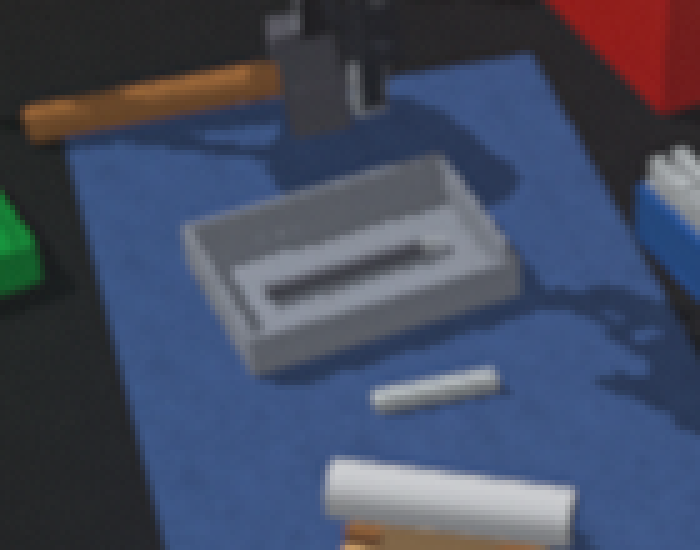

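The punch lies on the floor of the grey tray, from crop (270,292) to (445,248). Next, the tube.

```bash
python3 -m crank '[[0,0,0,0,0,0.156],[0,0,0,0,0,0.156],[0,0,0,0,0,0.156],[0,0,0,0,0,0.156],[0,0,0,0,0,0.156],[0.22,0.46,0,0,0,0],[0.4,0.9,0,0,0,0],[0.42,0.9,0,0,0,0],[0.42,0.9,0,0,0,0],[0.42,0.9,0,0,0,0],[0.42,0.9,0,0,0,0],[0.42,0.9,0,0,0,0]]' 0.75|head -2
python3 -m crank '[[0.42,0.9,0,0,0,0],[0.42,0.9,0,0,0,0],[0.42,0.9,0,0,0,0],[0.42,0.9,0,0,0,0],[0.42,0.9,0,0,0,0],[0.42,0.9,0,0,0,0],[0.42,0.8,0,0,0,0],[0.2,0.4,0,0,0,0],[0,0,0,0,0,0],[0,0,0,0,0,0]]'|head -2
python3 to.py 0.51 0.0035 0.026 -26.5
python3 - <<'E'
from h import *; from bench import eyes
f=eyes.grab_frame("side"); u,v=map(int,proj(f,[.51,.0,.06]));
a=cv2.resize(f["image"][v-50:v+50,u-60:u+60,::-1],(720,600),interpolation=3); cv2.imwrite("pics/s4.png",a); print(u,v)
C=cloud(f);m=(np.hypot(C[...,0]-.51,C[...,1])<.09)&(C[...,2]>.05)&(C[...,2]<.07);P=C[m];print(rect(P))
E
```

```text
clock: 14.0
tcp_pos: [0.5117, 0.1369, 0.1491]
clock: 15.0
tcp_pos: [0.5092, -0.0068, 0.1497]
t 15.0 tcp [ 0.5092 -0.0068  0.1497] rem turn units [-0.001 -0.004 -0.   ] shift units now-axes [-0.22 -0.48  6.19] after-turn axes [-0.19 -0.48  6.19] F [-0.1  0.3  0.1] w 0.064 gf 0.0 j7 [-0.02 -2.19]
285 213
(array([ 5.076e+02, -4.000e-01]), array([141.,  33.]), -26.0)
```

View pics/s4.png

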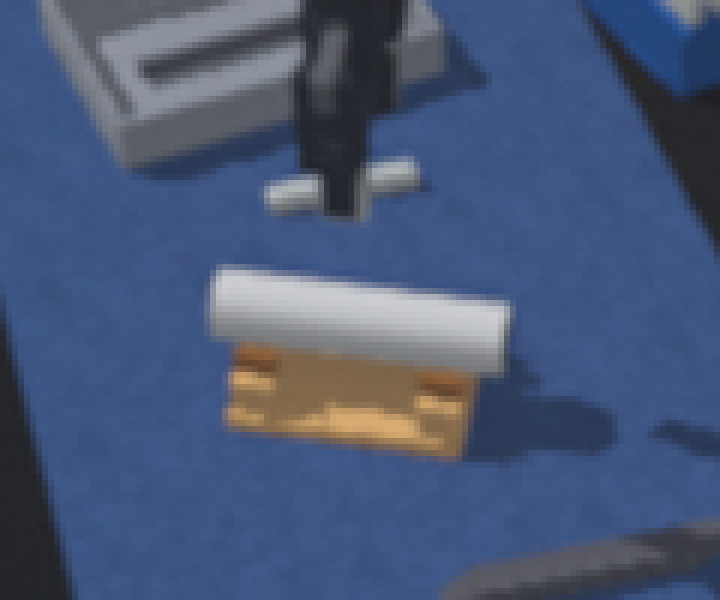

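The side view shows the tube on the rest, from crop (212,300) to (510,335), with the fingers behind and above its middle. I'll correct and descend.

```bash
python3 -m crank '[[-0.2,-0.48,0.5,0,0,0],[0,0,0.8,0,0,0],[0,0,0.9,0,0,0],[0,0,0.9,0,0,0],[0,0,0.9,0,0,0],[0,0,0.7,0,0,0],[0,0,0.6,0,0,0],[0,0,0.5,0,0,0],[0,0,0.3,0,0,0],[0,0,0,0,0,0]]'|sed -n '1,4p'
python3 to.py 0.51 0.0035 0.026 -26.5
python3 -m crank '[[0,0,0,0,0,0],[0,0,0,0,0,0],[0,0,0,0,0,0],[0,0,0,0,0,0],[0,0,0,0,0,0]]' 0 60
python3 to.py 0.51 0.0035 0.15 -26.5
```

```text
clock: 16.05
tcp_pos: [0.5102, 0.0032, 0.0272]
orientation: [3.057, -0.721, 0.004]
contact_force: [-0.3, 0.2, 0.3]
t 16.05 tcp [0.5102 0.0032 0.0272] rem turn units [ 0.    -0.004 -0.001] shift units now-axes [-0.01 -0.01  0.06] after-turn axes [-0.01 -0.01  0.06] F [-0.3  0.2  0.3] w 0.0642 gf 0.0 j7 [-0.06 -2.24]
clock: 16.55
tcp_pos: [0.5112, 0.0029, 0.0287]
orientation: [3.057, -0.723, 0.008]
contact_force: [-1.4, 0.0, 6.7]
grip_width: 0.0325
gripper_force: 59.2
t 16.55 tcp [0.5112 0.0029 0.0287] rem turn units [-0.001 -0.007 -0.002] shift units now-axes [-0.04 -0.01 -6.06] after-turn axes [-0.07  0.   -6.06] F [-1.4  0.   6.7] w 0.0325 gf 59.2 j7 [-0.06 -2.24]
```

```bash
python3 -m crank '[[0,0,-0.3,0,0,0],[0,0,-0.6,0,0,0],[0,0,-0.9,0,0,0],[0,0,-0.9,0,0,0],[0,0,-0.9,0,0,0],[0,0,-0.9,0,0,0],[0,0,-0.9,0,0,-0.109],[0,0,-0.6,0,0,0],[0,0,-0.2,0,0,0],[0,0,0,0,0,0]]'|sed -n '1,4p'
python3 to.py 0.5555 -0.2885 0.15 -21.6
```

```text
clock: 17.55
tcp_pos: [0.5102, 0.003, 0.1523]
orientation: [3.085, -0.593, 0.007]
contact_force: [0.7, 0.3, -2.3]
t 17.55 tcp [0.5102 0.003  0.1523] rem turn units [-0.    -0.006 -0.004] shift units now-axes [ 7.51 12.7   0.15] after-turn axes [ 7.47 12.72  0.12] F [ 0.7  0.3 -2.3] w 0.0323 gf 59.7 j7 [-0.02 -2.13]
```

```bash
python3 -m crank '[[0.25,0.4,0,0,0,0],[0.5,0.85,0,0,0,0],[0.53,0.9,0,0,0,0],[0.53,0.9,0,0,0,0],[0.53,0.9,0,0,0,0],[0.53,0.9,0,0,0,0],[0.53,0.9,0,0,0,0],[0.53,0.9,0,0,0,0],[0.53,0.9,0,0,0,0],[0.53,0.9,0,0,0,0],[0.53,0.9,0,0,0,0],[0.53,0.9,0,0,0,0]]'|sed -n '1,2p'
python3 -m crank '[[0.53,0.9,0,0,0,0],[0.5,0.85,0,0,0,0],[0.4,0.7,0,0,0,0],[0.2,0.3,0,0,0,0],[0,0,0,0,0,0],[0,0,0,0,0,0]]'|sed -n '1,4p'
python3 to.py 0.5555 -0.2885 0.06 -21.6
```

```text
clock: 18.75
tcp_pos: [0.546, -0.2337, 0.1511]
clock: 19.35
tcp_pos: [0.5568, -0.2942, 0.1521]
orientation: [-3.086, 0.59, -0.005]
contact_force: [0.4, 1.1, -2.5]
t 19.35 tcp [ 0.5568 -0.2942  0.1521] rem turn units [-0.001 -0.004 -0.001] shift units now-axes [-0.18 -0.24  4.61] after-turn axes [-0.17 -0.24  4.61] F [ 0.4  1.1 -2.5] w 0.0324 gf 59.8 j7 [ 0.4  -1.57]
```

```bash
python3 -m crank '[[-0.17,-0.24,0.5,0,0,0],[0,0,0.9,0,0,0],[0,0,0.9,0,0,0],[0,0,0.9,0,0,0],[0,0,0.7,0,0,0],[0,0,0.5,0,0,0],[0,0,0.2,0,0,0],[0,0,0,0,0,0],[0,0,0,0,0,0]]'|sed -n '1,4p'
python3 to.py 0.5555 -0.2885 0.038 -21.6
python3 - <<'E'
from h import *; from bench import eyes
f=eyes.grab_frame("side"); u,v=map(int,proj(f,[.5555,-.2885,.06]));
a=cv2.resize(f["image"][v-45:v+45,u-54:u+54,::-1],(720,600),interpolation=3); cv2.imwrite("pics/s5.png",a); print(u,v)
E
```

```text
clock: 20.25
tcp_pos: [0.5563, -0.2898, 0.0611]
orientation: [3.085, -0.591, 0.008]
contact_force: [0.5, -0.3, -2.3]
t 20.25 tcp [ 0.5563 -0.2898  0.0611] rem turn units [ 0.    -0.006 -0.002] shift units now-axes [-0.07 -0.05  1.15] after-turn axes [-0.06 -0.05  1.15] F [ 0.5 -0.3 -2.3] w 0.0324 gf 59.8 j7 [ 0.4  -1.58]
336 292
```

View pics/s5.png

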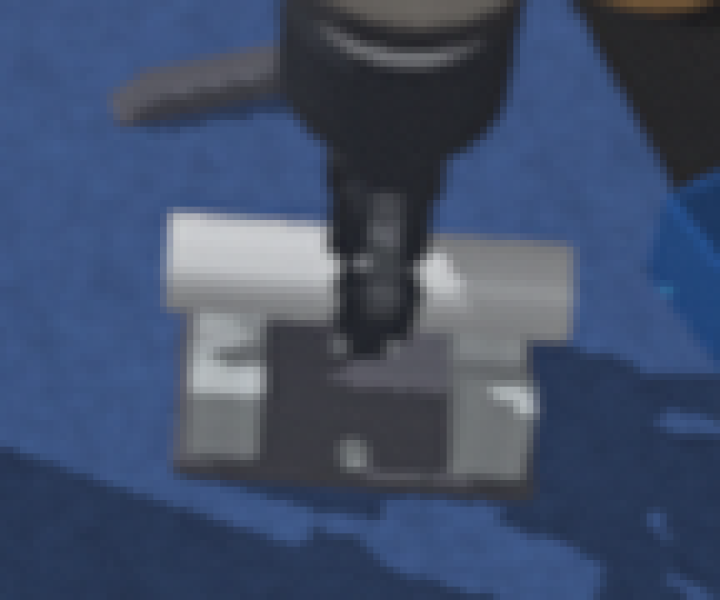

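The tube sits over the vee, from crop (165,260) to (575,290), and overhangs a touch more at +x. I'll lower it slowly with a small -x shift.

```bash
python3 -m crank '[[-0.1,-0.05,0.2,0,0.006,0],[-0.1,0,0.3,0,0,0],[0,0,0.2,0,0,0],[0,0,0.15,0,0,0],[0,0,0.15,0,0,0],[0,0,0.15,0,0,0],[0,0,0.1,0,0,0],[0,0,0,0,0,0],[0,0,0,0,0,0]]'|sed -n '1,4p'
python3 to.py 0.5555 -0.2885 0.038 -21.6
```

```text
clock: 21.2
tcp_pos: [0.5527, -0.288, 0.0379]
orientation: [3.083, -0.589, 0.014]
contact_force: [-8.7, 2.3, 19.6]
t 21.2 tcp [ 0.5527 -0.288   0.0379] rem turn units [ 0.001 -0.012 -0.001] shift units now-axes [ 0.14 -0.03 -0.  ] after-turn axes [ 0.14 -0.03 -0.  ] F [-8.7  2.3 19.6] w 0.0322 gf 62.2 j7 [ 0.4  -1.59]
```

```bash
python3 -m crank '[[-0.05,0,0.05,0,0,0],[0,0,0,0,0,0],[0,0,0,0,0,0],[0,0,0,0,0,0],[0,0,0,0,0,0],[0,0,0,0,0,0]]'|sed -n '1,4p'
python3 to.py 0.5555 -0.2885 0.038 -21.6
python3 - <<'E'
from h import *; from bench import eyes,status
f=eyes.grab_frame("side"); u,v=map(int,proj(f,[.5555,-.2885,.06]));
a=cv2.resize(f["image"][v-45:v+45,u-54:u+54,::-1],(720,600),interpolation=3); cv2.imwrite("pics/s6.png",a)
C=cloud(f);d=C[...,:2]-[.5555,-.2885];c,s=np.cos(np.radians(-21.6)),np.sin(np.radians(-21.6))
X=d[...,0]*c+d[...,1]*s;Y=-d[...,0]*s+d[...,1]*c;Z=C[...,2]
for lo,hi in((-.08,-.03),(.03,.08)):
    m=(X>lo)&(X<hi)&(abs(Y)<.02)&(Z>.058)&(Z<.08); print(m.sum(),"ztop",np.percentile(Z[m],[90,98]).round(4),"xrange",np.percentile(X[m],[1,99]).round(4),"ymean",Y[m].mean().round(4))
o=status.get_obs();print(o["contact_force"],np.abs(o["qvel"]).max())
E
```

```text
clock: 21.8
tcp_pos: [0.5527, -0.288, 0.0379]
orientation: [3.083, -0.589, 0.017]
contact_force: [-9.1, 2.1, 24.9]
t 21.8 tcp [ 0.5527 -0.288   0.0379] rem turn units [ 0.001 -0.014 -0.001] shift units now-axes [ 0.14 -0.03 -0.01] after-turn axes [ 0.14 -0.03 -0.01] F [-9.1  2.1 24.9] w 0.0322 gf 62.7 j7 [ 0.4  -1.59]
239 ztop [0.074  0.0751] xrange [-0.0741 -0.0302] ymean -0.0064
193 ztop [0.0733 0.0745] xrange [0.0309 0.0658] ymean -0.006
[-7.57151676  1.90172705 22.92131909] 0.0017946329510230865
```

View pics/s6.png

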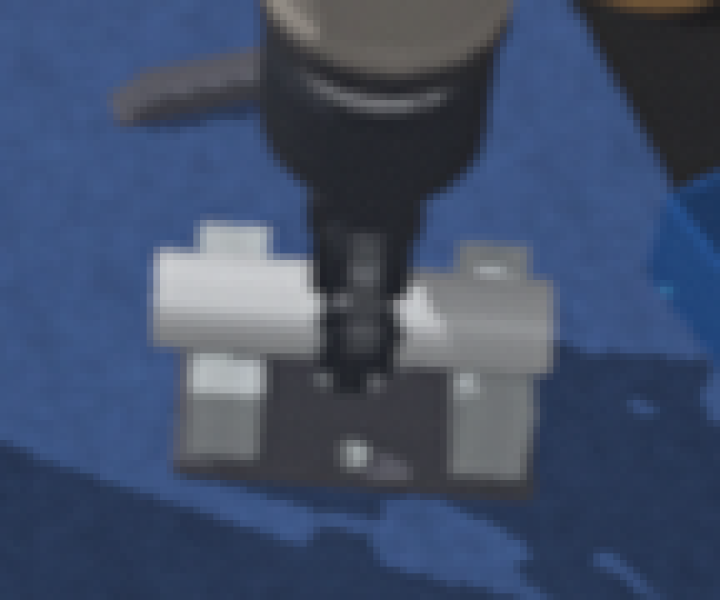

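The tube is seated in both cheeks, from crop (155,300) to (553,325). It is level with TCP z at 37.9 mm against an expected 37.7 mm. It is about 4 mm off centre, pressed with about 23 N, and steady. Handing in.

```bash
python3 -c "
from bench import r; print(r.hand_in())"
```

```text
the job is handed in; nothing more can be done
None
```

I laid the punch in the grey tray, and the gripper is holding the tube seated in the vee with about 23 N of down-force. I've handed the job in, but it returned no verdict.

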